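# Cover the gauges and present the boring bar

### The job

First lower the lid of the gauge case fully shut, without slamming it, to keep chips off the gauges. Then draw the boring bar (the tallest of the three tools standing in the tool block) up out of its pocket, turn it level for inspection and finish while still holding it in the gripper, level and motionless at least 25 cm above the bench, not put down or let go. Leave the other tools and everything else on the bench where they are.

Things in the scene. Friction and masses are not known exactly. Their poses are not given: they have to be found in the camera images.
- case: the open wooden gauge case, fixed to the bench: 160 mm in x, 220 mm in y, 50 mm tall without its lid; origin at the centre of its underside; its own -x side is the front (roughly towards the robot), the lid is hinged along the top of its far (+x) side
- lid (a joint): angle of the case lid in rad: 0 is shut (lid lying level on the case), 1.57 upright, 1.9 the stop. It starts open, between about 1.0 and 1.4. The hinge is stiff: the lid stays where it is left and takes about 0.3 N m (about 2 to 4 N near its free edge) to move
- lid_hinge (a point): middle of the lid's hinge line, on the lid's inner face, 50 mm above the bench and 80 mm to the case's +x side of its origin; the hinge line runs along the case's y. The lid is a flat wooden board 10 mm thick and 220 mm wide that reaches 168 mm from the hinge line; when shut it covers the case with its top face 60 mm above the bench. It has no handle and may be pushed on its outer face
- lid_edge (a point): middle of the lid's free edge, half-way through its thickness, 168 mm from the hinge line
- block: the tool block, fixed to the bench: 90 mm in x, 240 mm in y, 75 mm tall, origin at the centre of its underside; three equal round pockets 20 mm wide and 60 mm deep in its top, in a row along its y, at y = -75, 0 and +75 mm; one tool stands loosely in each, reaching 15 mm above the bench at its foot
- bar_mid (a point): middle of the boring bar, half-way up: a round steel bar 16 mm in diameter and 180 mm long, about 0.3 kg (a small insert sticks out 3 mm sideways in the top 10 mm). Its z axis runs along the bar from foot to cutting end, up when it stands in the block; in its pocket this point is 30 mm above the block's top and the bar's upper end 120 mm above it. It stands in any of the three pockets and is the tallest and slimmest of the tools
- bar_foot (a point): centre of the bar's lower end face, 90 mm from its middle; 60 mm deep in the pocket at the start
- centre: dead centre: plain shank 16 mm dia, head 32 mm dia ending in a cone point, 112 mm tall overall; stands in another pocket of the block, origin at the middle of its foot
- chuck: small drill chuck: plain shank 16 mm dia, head 36 mm dia, 110 mm tall overall; stands in another pocket of the block, origin at the middle of its foot
- bush: brass bush standing on the bench, 40 mm dia, 32 mm tall, origin at its underside
- blank: aluminium round blank standing on the bench, 42 mm dia, 45 mm tall, origin at its underside
- oil: small white oil bottle, 52 mm dia, 130 mm tall, origin at its underside
- wrench: open-ended wrench lying on the bench, 180 mm long along its x axis, origin at its underside
- brush: bench brush lying on the bench, 200 mm long along its x axis, origin at its underside
- collar: steel collar lying on the bench, 60 mm dia, 20 mm tall, origin at its underside
Not all that is in view belongs to the job. What is shaped like the part that bears bar_mid but red is not meant.

How it is judged:
By the outcome, as a careful person would: the job done as asked, in the order asked, and still so for the second after the job is handed in, while the arm keeps its last pose, push and grip.
It also fails if it takes over 48 s, if anything falls off the work surface, if the arm or the gripper's body presses on something with over 40 N, if the wrist force passes 120 N, or if a joint passes its speed limit or range.

### The arm

A 6-joint arm with a two-finger parallel gripper is mounted at the origin on the work surface. World frame = base frame: x ahead of the robot, y to its left, z up, the work surface at z = 0. Lengths are in mm, angles in rad, forces in N, time in s.
With the tool pointing down it reaches from about 300 to 875 mm from the base axis. Payload 4.2 kg.
Tool frame: the origin (TCP) lies midway between the tips of the shut fingers; the grasp point (between the pads) lies behind it (env.grip_point_offset is the z of the grasp point in the tool frame, in mm); z points along the fingers, y is the direction in which the jaws open and shut (so a half turn about z gives the same grasp; the last joint's range is limited). The gripper opens to 85 mm and grips with 20 to 120 N. Pads are 22 mm wide; open, the fingers measure 114 mm over their backs; the gripper's body (76 mm by 85 mm) begins 54 mm behind the grasp point. The pads swing forward as they close: fully open they stand 13 mm farther back than shut.
Start: joints at [-1.224, 0.32, 1.565, -0, 1.257, -0.02], TCP at [206.217, -536.767, 210.138] pointing down, gripper open.
Joint ranges: [-3.11, 3.11], [-0.84, 2.01], [0.21, 2.61], [-1.34, 4.49], [0.05, 2.63], [-2.56, 2.56]. Speed limits (rad/s): [2.57, 2.57, 3.14, 3.14, 3.14, 3.14].

### API

Orientations are given as [roll, pitch, yaw] about the fixed x, y, z axes, in that order (R = Rz(yaw) Ry(pitch) Rx(roll)).
In Python, from workcell import env gives the robot as it stands. Calls block until the motion is done:
- env.move_ptp(position, orientation): joint-space move of the TCP to a pose.
- env.move_l(position, rotation=None, feed=150, until_force=None): straight line of the TCP; rotation=None keeps the orientation; feed is the mean speed in mm/s. With until_force (N) it stops when the force on the tool has changed by that much, and returns True; else False.
- env.move_joints(angles): joint-space move.
- env.gripper_open() and env.close_gripper(strength=None): open the fingers fully, or close them until they stop; strength is the grip in N (None keeps the last).
- env.wait(seconds).
- env.ik(position, orientation): joint angles nearest the present ones, or None.
- env.sense(): the state.
- env.get_image(name): name is "scene" or "top" or "wrist"; returns a dict with "img" (384x512x3 uint8, red, green, blue), "vfov" (degrees; the focal length in pixels is half the picture's height over the tangent of half this angle, whatever the lens; pixels are square), "cx", "cy" (the principal point, pixels), "xyz" and "orientation" of the camera in the world. Camera axes: x right, y down, z forward; pixel columns grow to the right and rows downward; lengths in mm; the calibration is good to about 2 mm. A picture is of the moment at which its call begins. There is no depth.
A pose or a line that the arm cannot do raises env.MotionError and nothing moves.
- env.job_done(): hands the job in, once; it reports no verdict.
Trained networks look in a picture, given as the dict that the camera call returned (one of the last four; its "shot" number tells which), for a name from the list of things; names that differ only in an ending like _2 or _b are one class to them, and where a whole thing is asked for, a point or a joint stands for the part that bears it (a point fixed in the world has none). Each returns a list of dicts, best first, with "confidence" (0 to 1); they miss things now and then, are a little off and sometimes report something else, mostly with a low value. They report only what shows in the picture. A call takes as long as a camera call. They do not tell look-alikes from the thing itself.
- env.find_in(thing, picture): "location" ([row, column] as shares, 0 to 1, of the picture: columns of its width, rows of its height, amid what is visible of it).
The state is a dict: "t": time; "joints": joint angles; "dq": joint speeds; "joint_efforts": joint torques, N m; "eef_pos": TCP position; "orientation": TCP orientation; "ft_force": force on the tool from outside, world axes, zero at the start; "wrist_torque": the same for the moment, N m; "gripper_width": finger opening in mm.
Only numpy, scipy, OpenCV 4.12 (cv2) and the standard library are available. Lean on these libraries where they do the work, as an engineer would, in place of code of your own. Each camera call takes 0.05 s, during which the arm holds its last target.

## Working session

There is one attempt and no reset: what is moved stays moved. The work goes in short steps, each a Python script; the robot and the scene stay as the last script left them, time stands still between calls to the robot, and variables do not carry over. Pictures are saved under pics/ and viewed, and the job is handed in when it is done.

```bash
ls; mkdir -p pics; cat > h.py <<'E'
import numpy as np, cv2
from scipy.spatial.transform import Rotation as R
from workcell import env
def save(p,n): cv2.imwrite('pics/'+n,cv2.cvtColor(p['img'],cv2.COLOR_RGB2BGR))
def cam(p):
    f=p['img'].shape[0]/2/np.tan(np.radians(p['vfov'])/2)
    return f,R.from_euler('xyz',p['orientation']).as_matrix(),np.array(p['xyz'],float)
def proj(p,X):
    f,M,c=cam(p); v=(np.atleast_2d(X)-c)@M
    return np.c_[p['cx']+f*v[:,0]/v[:,2],p['cy']+f*v[:,1]/v[:,2]]
def ray(p,u,v):
    f,M,c=cam(p); d=M@np.array([(u-p['cx'])/f,(v-p['cy'])/f,1]); return c,d/np.linalg.norm(d)
def onz(p,u,v,z):
    c,d=ray(p,u,v); return c+d*(z-c[2])/d[2]
E
python3 - <<'E'
from h import *
for n in ['scene','top','wrist']:
    p=env.get_image(n); save(p,n+'0.png'); print(n,p['xyz'],p['orientation'],p['vfov'],p['cx'],p['cy'],[k for k in p])
    for t in ['case','lid','lid_edge','block','bar_mid','bar_foot','centre','chuck','oil','bush','blank','wrench','brush','collar']:
        r=env.find_in(t,p)
        print(t,[(round(d['location'][1]*512),round(d['location'][0]*384),round(d['confidence'],2)) for d in r][:3])
print(env.sense(),env.grip_point_offset)
E
```

```text
pics
scene [1078.38120512 -302.11136271  856.34665172] [-2.49698426 -0.00858315  1.12056808] 49.97064772981632 253.95789706017004 193.14939725372935 ['img', 'vfov', 'cx', 'cy', 'xyz', 'orientation', 'shot']
case [(356, 167, 0.94), (317, 266, 0.65)]
lid [(379, 158, 0.61)]
lid_edge [(380, 159, 0.78)]
block [(178, 234, 0.55), (283, 227, 0.42)]
bar_mid [(91, 230, 0.67), (138, 221, 0.6)]
bar_foot [(138, 215, 0.76), (88, 230, 0.69), (104, 260, 0.63)]
centre [(178, 218, 0.55), (284, 124, 0.4), (320, 270, 0.26)]
chuck [(211, 211, 0.62), (356, 166, 0.51)]
oil [(221, 314, 0.94), (409, 221, 0.67), (285, 128, 0.41)]
bush [(407, 222, 0.3)]
blank [(262, 169, 0.83), (285, 128, 0.67), (177, 233, 0.25)]
wrench [(319, 267, 0.65)]
brush [(407, 223, 0.97), (224, 319, 0.38)]
collar [(286, 124, 0.68)]
top [ 443.45966078  -27.66767882 1182.91830625] [-3.05959824 -0.00545698 -1.54868836] 44.71422995626034 254.03535822966958 196.66388294217055 ['img', 'vfov', 'cx', 'cy', 'xyz', 'orientation', 'shot']
case [(147, 182, 0.68)]
lid []
lid_edge [(129, 152, 0.97), (132, 119, 0.62), (340, 187, 0.33)]
block [(334, 1
[... 689 characters left out ...]
ollar []
{'t': 2.25, 'joints': array([-1.22399404e+00,  3.19624441e-01,  1.56450017e+00, -1.00237251e-05,
        1.25736977e+00, -1.99874388e-02]), 'dq': array([-0.00055122, -0.00073368, -0.00069511,  0.00011963,  0.00072409,
       -0.00060176]), 'joint_efforts': array([-1.81866808e-04, -4.15406370e+01, -2.34418148e+01, -2.10484524e-05,
        2.68954918e-04,  2.69889932e-05]), 'eef_pos': array([ 206.22077235, -536.77761352,  210.12382647]), 'orientation': array([3.14149459e+00, 1.14979444e-05, 3.66792814e-01]), 'ft_force': array([ 0.81073183, -0.42673226,  0.138684  ]), 'wrist_torque': array([-0.03525086,  0.04110855,  0.00018242]), 'gripper_width': 85.22380638146932} -18.700000000000003
```

View pics/scene0.png

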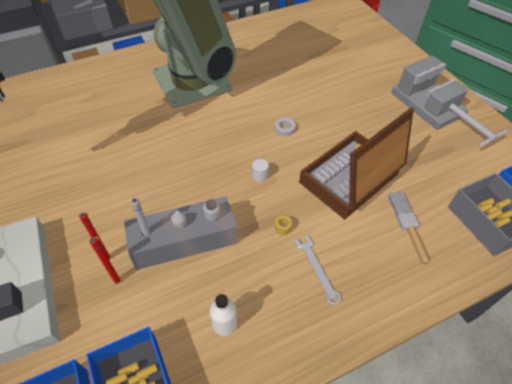

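View pics/top0.png

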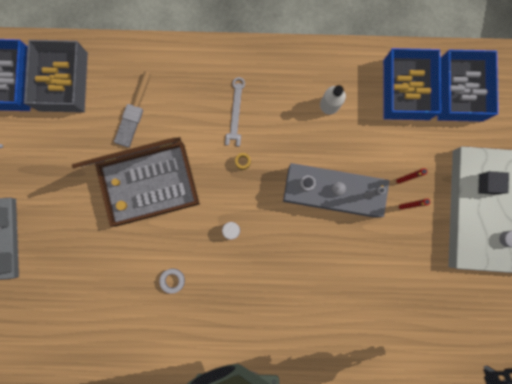

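Scene view: the case with its lid open is at (356,167). The block at (180,232) has three tools: a tall grey bar at about (141,217), the cone at (178,217) and the chuck at (211,209). Red look-alikes are at about (90,235) and (104,260). I'll enlarge to confirm.

```bash
python3 - <<'E'
import cv2,numpy as np
s=cv2.imread('pics/scene0.png');t=cv2.imread('pics/top0.png')
a=cv2.resize(s[185:285,70:250],(792,440),interpolation=2); cv2.imwrite('pics/c1.png',a)
a=cv2.resize(t[150:230,270:440],(790,372),interpolation=2); cv2.imwrite('pics/c2.png',a)
a=cv2.resize(t[125:235,70:210],(760,597),interpolation=2); cv2.imwrite('pics/c3.png',a)
a=cv2.resize(s[105:220,295:420],(650,598),interpolation=2); cv2.imwrite('pics/c4.png',a)
E
```

```text
(no output)
```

View pics/c1.png

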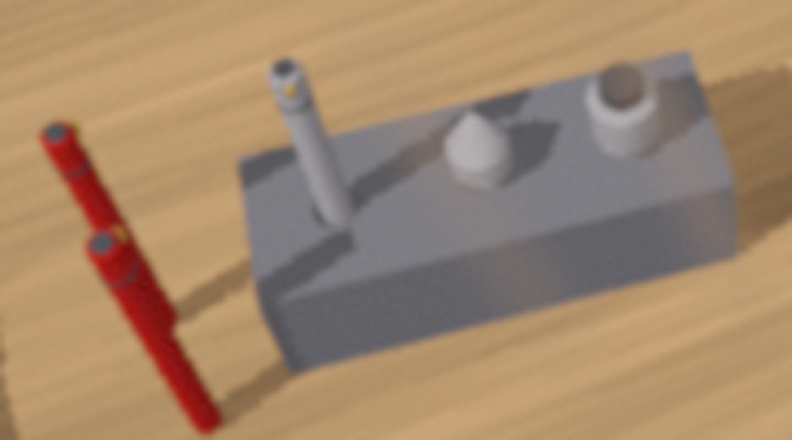

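View pics/c2.png

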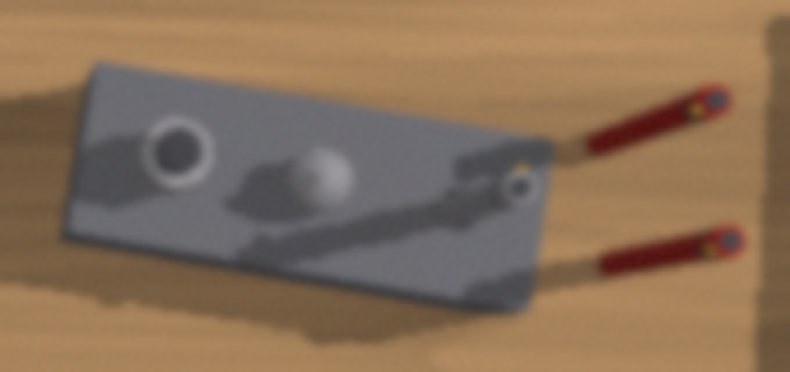

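View pics/c3.png

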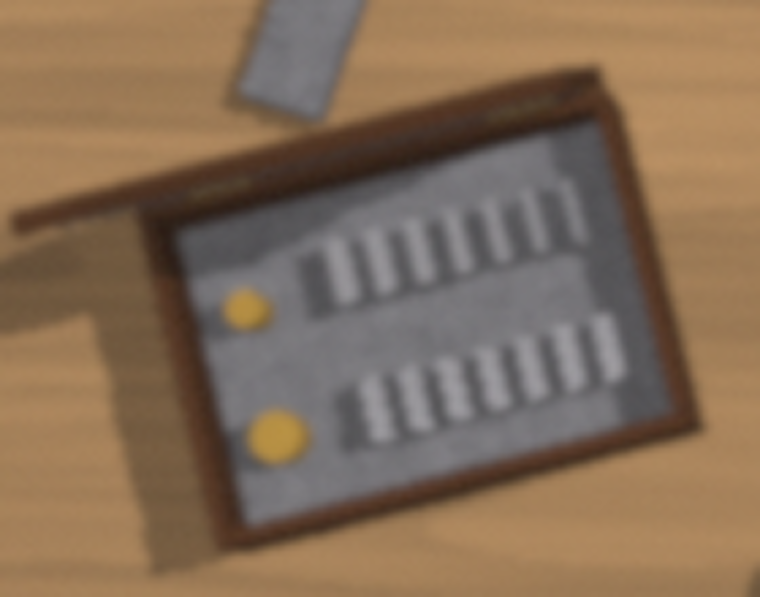

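View pics/c4.png

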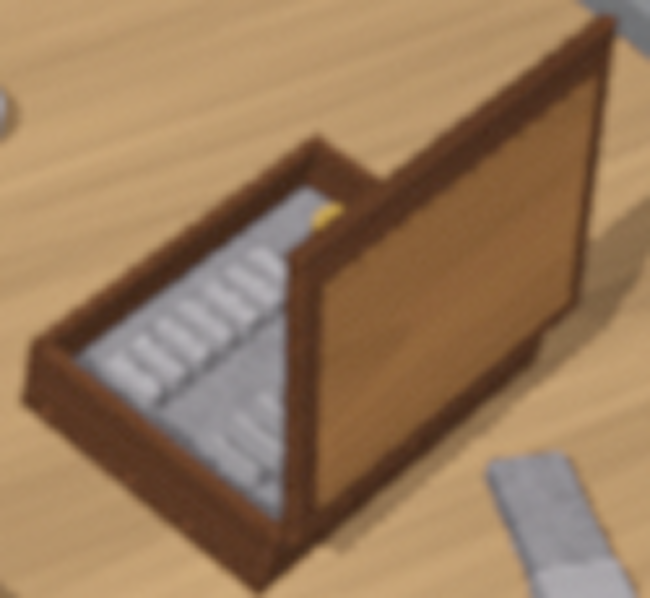

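```bash
cat > fit.py <<'E'
from h import *
from scipy.optimize import least_squares
class C(dict): pass
sc=dict(img=np.zeros((384,512,3)),vfov=49.97064772981632,cx=253.95789706017004,cy=193.14939725372935,xyz=[1078.38120512,-302.11136271,856.34665172],orientation=[-2.49698426,-0.00858315,1.12056808])
tp=dict(img=np.zeros((384,512,3)),vfov=44.71422995626034,cx=254.03535822966958,cy=196.66388294217055,xyz=[443.45966078,-27.66767882,1182.91830625],orientation=[-3.05959824,-0.00545698,-1.54868836])
def c(pts,s,o): return np.array(pts,float)/s+np.array(o)-0.5+0.5/s
def W(X,p): 
    X=np.atleast_2d(X).astype(float); a=p[2]
    return np.c_[p[0]+np.cos(a)*X[:,0]-np.sin(a)*X[:,1],p[1]+np.sin(a)*X[:,0]+np.cos(a)*X[:,1],X[:,2]]
# block; top view: up=+x, left=+y
bt=c([(97,63),(552,140),(528,312),(64,238)],4.647,(270,150)); BT=[(45,120,75),(45,-120,75),(-45,-120,75),(-45,120,75)]
bs=c([(240,160),(690,53),(735,185),(268,308),(296,372),(738,255)],4.4,(70,185)); BS=[(-45,-120,75),(-45,120,75),(45,120,75),(45,-120,75),(45,-120,0),(45,120,0)]
f=lambda p:np.r_[(proj(tp,W(BT,p))-bt).ravel(),(proj(sc,W(BS,p))-bs).ravel()]
r=least_squares(f,[470,-200,0],x_scale=[10,10,.1]);B=r.x;print('block',B,np.round(r.fun,1))
ct=c([(222,548),(702,428),(618,105)],5.4286,(70,125)); CT=[(-80,110,50),(-80,-110,50),(80,-110,50)]
cs=c([(40,345),(316,135),(25,400),(260,590)],5.2,(295,105)); CS=[(-80,-110,50),(-80,110,50),(-80,-110,0),(80,-110,0)]
def lid(q,y,d,t): # d from hinge, t outward
    return [80-d*np.cos(q)+t*np.sin(q),y,50+d*np.sin(q)+t*np.cos(q)]
ls=c([(290,258),(612,12),(322,285)],5.2,(295,105))
LS=lambda q:[lid(q,-110,168,0),lid(q,110,168,0),lid(q,-110,168,10)]
f=lambda p:np.r_[(proj(tp,W(CT,p))-ct).ravel(),(proj(sc,W(CS,p))-cs).ravel(),(proj(sc,W(LS(p[3]),p))-ls).ravel()]
r=least_squares(f,[480,200,0.2,1.2],x_scale=[10,10,.1,.1]);K=r.x;print('case',K,np.round(r.fun,1))
S={n:cv2.imread(f'pics/{n}0.png') for n in('scene','top')}
def bx(x0,x1,y0,y1,z0,z1):
    v=[(x,y,z) for x in(x0,x1) for y in(y0,y1) for z in(z0,z1)]
    return [(v[i],v[j]) for i in range(8) for j in range(i) if bin(i^j).count('1')==1]
L=[(e,B,(0,255,0)) for e in bx(-45,45,-120,120,0,75)]+[(e,K,(0,255,0)) for e in bx(-80,80,-110,110,0,50)]
L+=[((lid(K[3],a[1],a[0],a[2]),lid(K[3],b[1],b[0],b[2])),K,(255,0,255)) for a,b in bx(0,168,-110,110,0,10)]
for y in(-75,0,75): L.append((((0,y,75),(0,y,195 if y==-75 else 115)),B,(0,255,255)))
for n,p in(('scene',sc),('top',tp)):
    im=cv2.resize(S[n],None,fx=4,fy=4,interpolation=2)
    for (a,b),P,col in L:
        q=proj(p,W([a,b],P))*4+1.5; cv2.line(im,*[tuple(int(k) for k in x) for x in q],col,1)
    S[n]=im
cv2.imwrite('pics/o1.png',S['scene'][400:1120,300:1700][:, :][:, :] if 0 else cv2.resize(S['scene'][400:1160,300:1700],(800,434)))
cv2.imwrite('pics/o2.png',cv2.resize(S['top'][440:960,280:1760],(800,281)))
cv2.imwrite('pics/o3.png',S['scene'][400:960,1150:1700]);cv2.imwrite('pics/o4.png',S['top'][500:960,280:880])
for y in (-75,0,75): print(W([0,y,75],B))
# red bars: top-view tops & scene tops
for u,v,u2,v2 in ((717,101,55,132),(733,241,103,243)):
    a=c([(u,v)],4.647,(270,150))[0]
    print('red?',[np.round(onz(tp,*a,z)[:2]) for z in(180,195)])
for u,v in ((55,132),(103,243)):
    a=c([(u,v)],4.4,(70,185))[0]; print('sc',[np.round(onz(sc,*a,z)[:2]) for z in(180,195)])
a=c([(205,425)],4.4,(70,185))[0]; print('red foot',onz(sc,*a,0))
E
python3 fit.py
```

```text
block [ 5.56627120e+02 -2.26827296e+02 -1.43955196e-01] [-1.1 -0.5 -0.  -0.6 -0.2 -0.5 -0.  -1.3 -0.6 -0.8 -0.  -1.7  0.3 -0.9
 -1.9 -0.6 -0.5  0.8  0.4  0.1]
case [5.64601564e+02 2.32986999e+02 2.80291328e-01 1.39730085e+00] [-1.2  0.6 -1.4 -0.4 -1.9 -3.8 -3.  -1.1 -0.7 -0.9 -2.   0.5 -1.2  1.7
  1.2  0.5  0.9  1.1 -1.2 -2.6]
[[ 545.86773156 -301.05152108   75.        ]]
[[ 556.62711987 -226.82729618   75.        ]]
[[ 567.38650818 -152.60307127   75.        ]]
red? [array([ 589., -399.]), array([ 587., -393.])]
red? [array([ 524., -406.]), array([ 523., -400.])]
sc [array([ 526., -404.]), array([ 538., -402.])]
sc [array([ 592., -398.]), array([ 603., -395.])]
red foot [ 591.38045074 -400.29004618    0.        ]
```

View overlays.

View pics/o3.png

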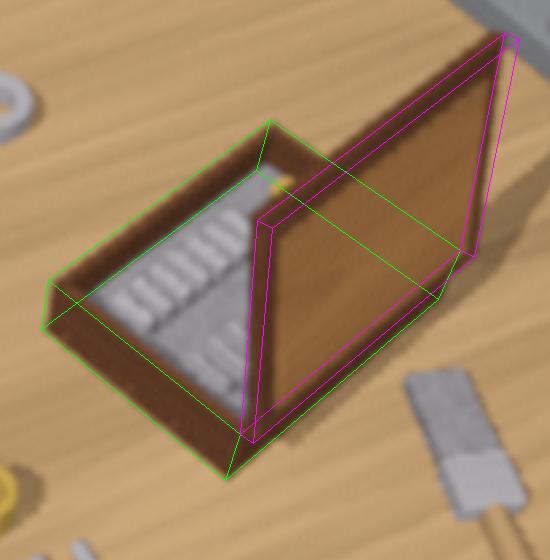

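View pics/o4.png

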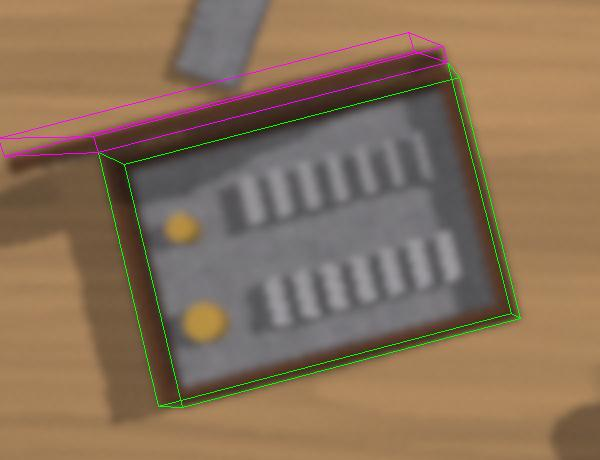

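View pics/o2.png

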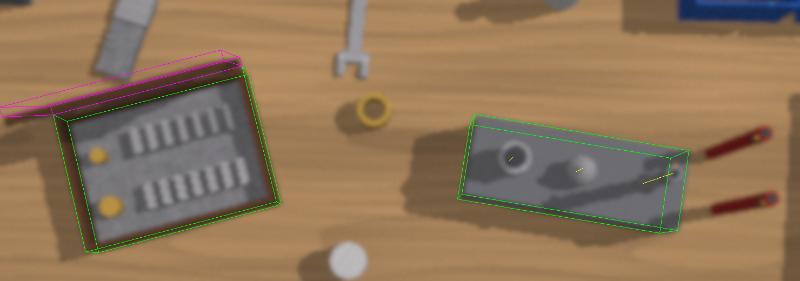

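View pics/o1.png

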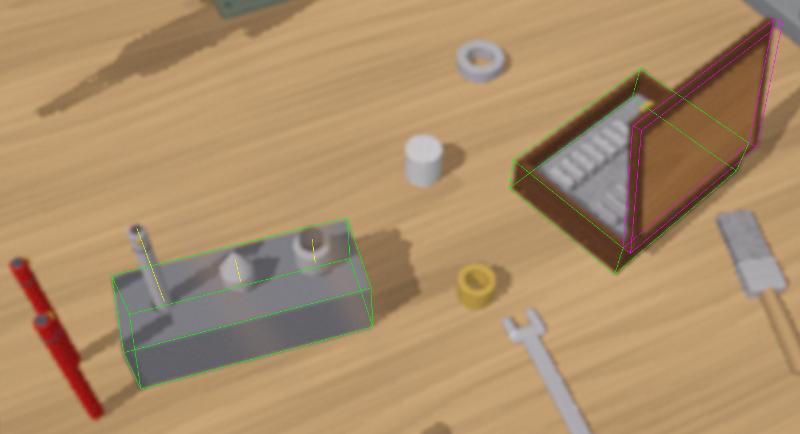

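```bash
python3 - <<'E'
s=open('fit.py').read()
s=s.replace("f=lambda p:np.r_[(proj(tp,W(CT","""lt=c([(597,70),(12,215),(15,230)],5.4286,(70,125)); LT=lambda q:[lid(q,-110,168,10),lid(q,110,168,10),lid(q,110,168,0)]
ls=np.r_[ls,c([(578,300)],5.2,(295,105))]; LS0=LS; LS=lambda q:LS0(q)+[lid(q,110,0,10)]
f=lambda p:np.r_[(proj(tp,W(LT(p[3]),p))-lt).ravel(),(proj(tp,W(CT""")
s+="""
print('bar top', onz(tp,*c([(519,187)],4.647,(270,150))[0],195), onz(sc,*c([(287,67)],4.4,(70,185))[0],195))
print(onz(sc,*c([(337,222)],4.4,(70,185))[0],75))
for q in (K[3],): print('edge',W([lid(q,-110,168,5),lid(q,110,168,5)],K))
"""
open('fit.py','w').write(s)
E
python3 fit.py
```

```text
block [ 5.56627120e+02 -2.26827296e+02 -1.43955196e-01] [-1.1 -0.5 -0.  -0.6 -0.2 -0.5 -0.  -1.3 -0.6 -0.8 -0.  -1.7  0.3 -0.9
 -1.9 -0.6 -0.5  0.8  0.4  0.1]
case [5.64931870e+02 2.31905812e+02 2.82575886e-01 1.36198362e+00] [-6.5 -2.2 -1.2 -2.3 -0.3 -0.4 -0.6  0.5 -0.9 -0.7 -1.6 -4.  -3.3 -0.8
 -1.  -0.7 -2.2  0.8 -1.4  2.  -1.3 -0.4 -1.7  0.3 -3.6 -3.7 -0.3  1.7]
[[ 545.86773156 -301.05152108   75.        ]]
[[ 556.62711987 -226.82729618   75.        ]]
[[ 567.38650818 -152.60307127   75.        ]]
red? [array([ 589., -399.]), array([ 587., -393.])]
red? [array([ 524., -406.]), array([ 523., -400.])]
sc [array([ 526., -404.]), array([ 538., -402.])]
sc [array([ 592., -398.]), array([ 603., -395.])]
red foot [ 591.38045074 -400.29004618    0.        ]
bar top [ 545.41359954 -301.82923588  195.        ] [ 546.96953934 -300.63936615  195.        ]
[ 554.53588839 -304.56252437   75.        ]
edge [[643.68286787 140.22807276 215.38715101]
 [582.34020222 351.50295856 215.38715101]]
```

View pics/o3.png

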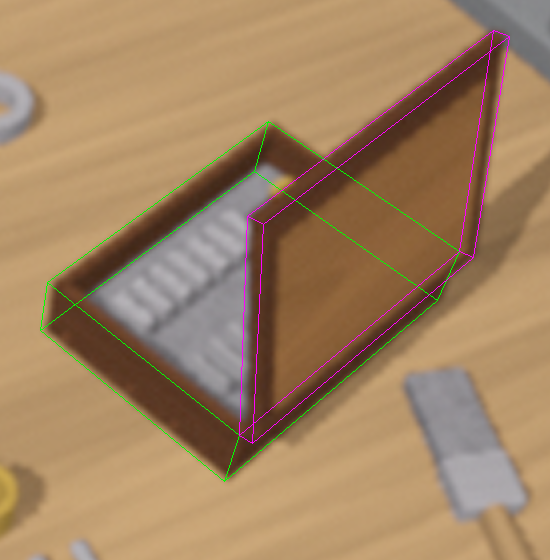

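View pics/o4.png

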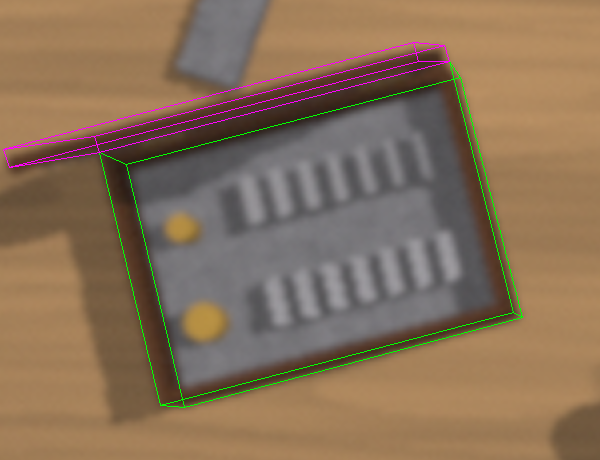

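Candidates for the bar, as scene pixels:
- Grey bar standing in the block at (138,208).
- Two red bars standing on the bench, tops at (82,215) and (93,240).

The grey one fits: it stands in the block, is the tallest and slimmest tool there, and isn't red. The enlarged crop confirms it. Fitted poses:
- **Case:** about (565,232), yaw 0.28, lid about 1.37 rad.
- **Bar:** about (546,-301).

The lid comes first.

```bash
cat > lid1.py <<'E'
from h import *
K=np.array([565,232,.283]); q0=1.40
def arc(q,d=148,t=10,dx=11):
    x=80-d*np.cos(q)+t*np.sin(q)+dx; z=50+d*np.sin(q)+t*np.cos(q)
    c,s=np.cos(K[2]),np.sin(K[2]); return np.array([K[0]+c*x,K[1]+s*x,z])
E
python3 - <<'E'
from lid1 import *
print(env.sense()['t'])
env.close_gripper(40)
p=env.sense()['eef_pos']; env.move_l([p[0],p[1],330],feed=250)
P=arc(1.45,t=32); o=[np.pi,0,.283]
print(P,env.ik([P[0],P[1],330],o),env.ik(P,o),env.ik(arc(0),o))
env.move_ptp([P[0],P[1],300],o)
s=env.sense();print(s['t'],s['eef_pos'],s['joints'],s['gripper_width'])
for n in('scene','top'):
    g=env.get_image(n); save(g,n+'1.png')
E
```

```text
2.25
[665.75840963 261.3010697  200.77761129] [ 3.57932246e-01  5.27162984e-01  9.40788076e-01 -4.44089210e-16
  1.67364159e+00  1.64572857e+00] [ 3.57932246e-01  5.52251060e-01  1.20940554e+00 -4.44089210e-16
  1.37993605e+00  1.64572857e+00] [ 3.79820337e-01  4.24897369e-01  1.82000124e+00 -4.44089210e-16
  8.96694049e-01  1.66761666e+00]
6.875 [666.06191131 260.34729862 300.15364791] [ 3.56670886e-01  5.26543803e-01  1.01330901e+00 -2.87954848e-04
  1.60157264e+00  1.64568251e+00] -0.3383181880843239
```

```bash
python3 - <<'E'
import cv2,numpy as np
s=cv2.imread('pics/scene1.png')[60:230,270:440];t=cv2.imread('pics/top1.png')[80:250,70:240]
cv2.imwrite('pics/c5.png',np.hstack([cv2.resize(i,(400,400)) for i in(s,t)]))
E
```

```text
(no output)
```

View pics/c5.png

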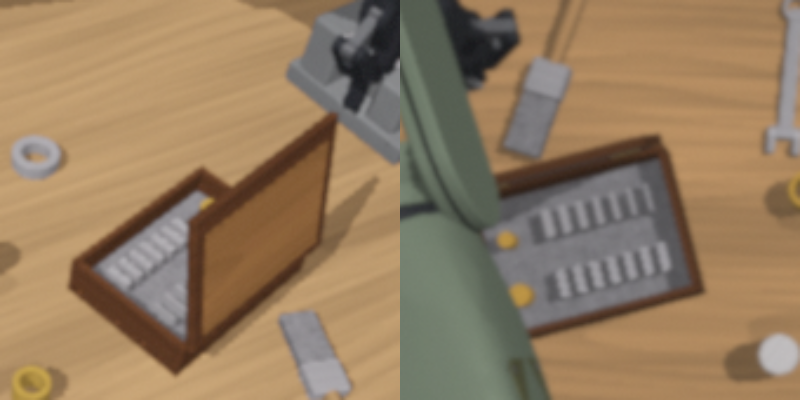

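```bash
python3 - <<'E'
from h import *
sc=dict(img=np.zeros((384,512,3)),vfov=49.97064772981632,cx=253.957897,cy=193.149397,xyz=[1078.38120512,-302.11136271,856.34665172],orientation=[-2.49698426,-0.00858315,1.12056808])
print(proj(sc,[[666,260.3,300],[666,260,200],[612,246,217],[640,260,50]]))
E
```

```text
[[416.3876612  114.2639961 ]
 [401.40911716 148.93517247]
 [383.2035869  129.37567788]
 [377.22140604 183.19987363]]
```

```bash
python3 - <<'E'
from lid1 import *
P=arc(1.45,t=32)
h=env.move_l([P[0],P[1],arc(1.40)[2]],feed=150,until_force=6)
print('down',h,env.sense()['eef_pos'],env.sense()['t'])
if not h:
    for q in np.linspace(1.36,0.08,8):
        hit=env.move_l(arc(q),feed=75,until_force=25)
        s=env.sense(); print(round(q,2),hit,s['t'],np.round(s['ft_force'],1),np.round(s['eef_pos']))
        if hit: break
    else:
        hit=env.move_l(arc(0)-[0,0,6],feed=25,until_force=12)
        s=env.sense(); print('end',hit,s['t'],np.round(s['ft_force'],1),np.round(s['eef_pos'],1))
g=env.get_image('scene'); save(g,'scene2.png')
E
```

```text
down False [666.36908205 261.47719433 198.74878756] 7.8083
1.36 False 8.425 [-0.2 -0.3 -0.6] [632. 252. 197.]
1.18 False 8.9333 [ 0.1 -0.1 -0.2] [607. 244. 191.]
0.99 False 9.4417 [ 0.7 -0.   0.3] [583. 237. 179.]
0.81 False 9.95 [-0.3  0.4  0.2] [562. 231. 164.]
0.63 False 10.4583 [0.1 0.4 0.3] [543. 226. 145.]
0.45 False 10.9667 [ 0.4  0.4 -0.2] [528. 221. 123.]
0.26 False 11.475 [ 0.6 -0.8 -0.3] [518. 218.  98.]
0.08 False 11.9833 [-0.3  0.5  0.7] [512. 216.  72.]
end False 12.85 [ 0.2 -0.2  0.9] [510.5 216.2  54. ]
```

View pics/scene2.png

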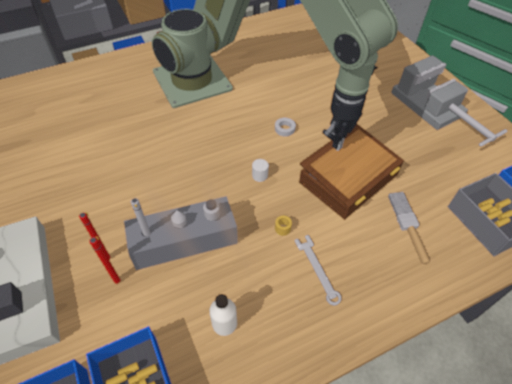

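```bash
python3 - <<'E'
import cv2
s=cv2.imread('pics/scene2.png')[110:220,290:420]
cv2.imwrite('pics/c6.png',cv2.resize(s,(702,594),interpolation=2))
E
```

```text
(no output)
```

View pics/c6.png

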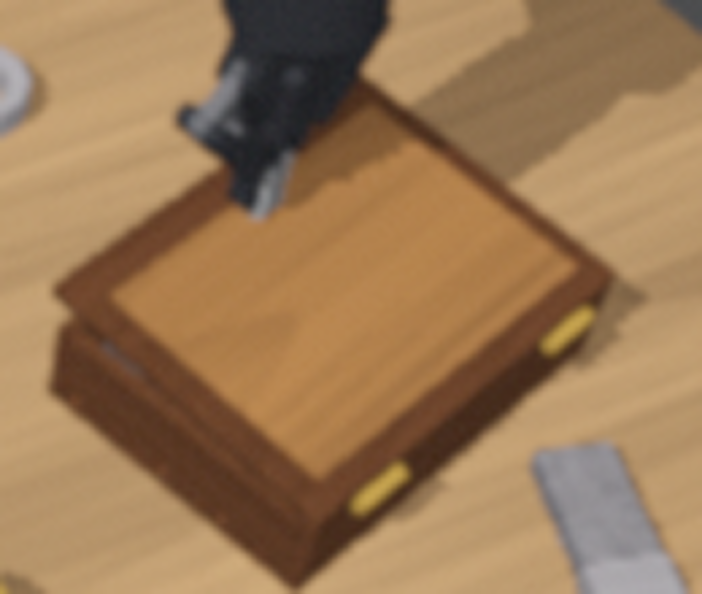

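```bash
python3 - <<'E'
from lid1 import *
s=env.sense(); print(s['t'],np.round(s['ft_force'],1),np.round(s['eef_pos'],1),s['gripper_width'],s['orientation'])
g=env.get_image('wrist'); save(g,'wrist2.png'); 
g=env.get_image('scene');print(proj(g,[s['eef_pos'],s['eef_pos']+[0,0,13]]))
E
```

```text
12.9 [-1.1 -0.4 -0.6] [510.5 216.1  54.1] 0.02291995969949478 [-3.14158099e+00 -4.03745511e-04  2.83008945e-01]
[[334.64428847 152.99618563]
 [335.46686604 149.61464549]]
```

View pics/wrist2.png

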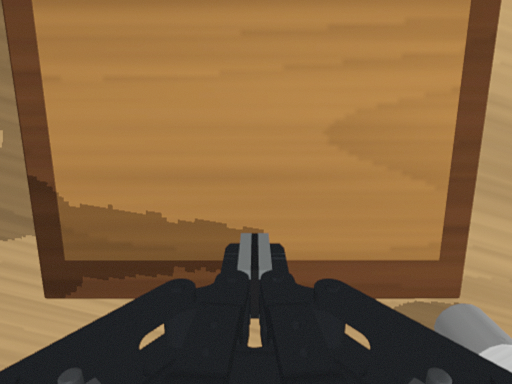

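Shut fingertips are on the lid near its front edge, and the lid is still open a few mm. I'll press further, slowly, with a force guard.

```bash
python3 - <<'E'
from lid1 import *
p=env.sense()['eef_pos']
hit=env.move_l([p[0],p[1],38],feed=20,until_force=12)
s=env.sense(); print(hit,s['t'],np.round(s['ft_force'],1),np.round(s['eef_pos'],1))
g=env.get_image('scene'); save(g,'scene3.png')
cv2.imwrite('pics/c7.png',cv2.resize(cv2.cvtColor(g['img'],4)[110:220,290:420],(702,594),interpolation=2))
E
```

```text
True 13.7167 [ 0.4 -0.6  4.5] [510.2 216.   39.3]
```

View pics/c7.png

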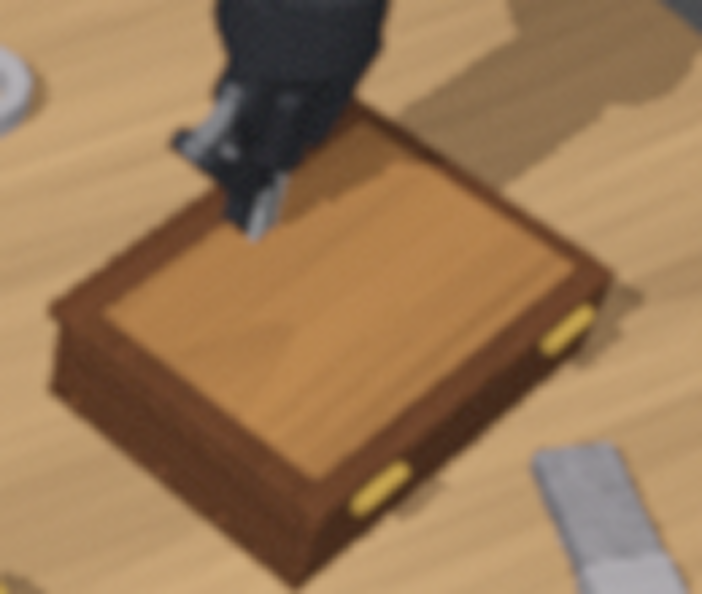

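Lid is down flush, with no gap at the front. But TCP z reads 39 where the lid top should be 60, so before grasping I'll check where the tips really are in the wrist image.

```bash
python3 - <<'E'
from lid1 import *
p=env.sense()['eef_pos']
env.move_l([p[0],p[1],160],feed=200)
g=env.get_image('wrist'); save(g,'wrist3.png'); s=env.sense()
print(s['t'],s['eef_pos'],s['joints'],g['xyz'],g['orientation'])
for k in(0,10,20,30): print(k,proj(g,s['eef_pos']+[0,0,k]))
q=s['joints']; 
# lid top corners predicted
c,s_=np.cos(.283),np.sin(.283)
for z in (50,60): print(z,[np.round(proj(g,[565+c*x-s_*y,232+s_*x+c*y,z])[0]) for x,y in((-88,110),(-88,-110),(80,-110),(80,110))])
g=env.get_image('scene'); save(g,'scene4.png'); s=env.sense()
for k in(0,10,20,30): print(k,proj(g,s['eef_pos']+[0,0,k]))
cv2.imwrite('pics/c8.png',cv2.resize(cv2.cvtColor(g['img'],4)[60:220,280:430],(750,800)[:2],interpolation=2)[:600])
E
```

```text
14.575 [509.0552045  215.56831899 158.2566978 ] [3.79760838e-01 3.26219541e-01 1.69201673e+00 1.25872360e-05
 1.12924672e+00 1.66754174e+00] [581.01907981 235.72127522 322.77227308] [ 2.84313238e+00  4.67712178e-05 -1.28828907e+00]
0 [[253.03702175 231.29531002]]
10 [[252.96708954 239.01851154]]
20 [[252.8888075  247.66385322]]
30 [[252.80058528 257.4069741 ]]
50 [array([135., 212.]), array([372., 212.]), array([396.,   8.]), array([110.,   8.])]
60 [array([131., 216.]), array([376., 216.]), array([402.,   4.]), array([104.,   4.])]
0 [[341.18803368 123.66934159]]
10 [[341.92433689 120.62297723]]
20 [[342.67256605 117.52727075]]
30 [[343.43301326 114.38101355]]
```

View pics/wrist3.png

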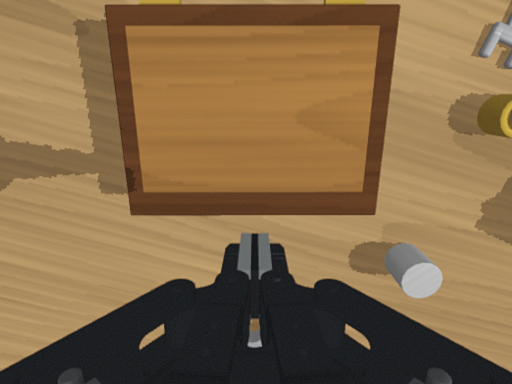

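View pics/c8.png

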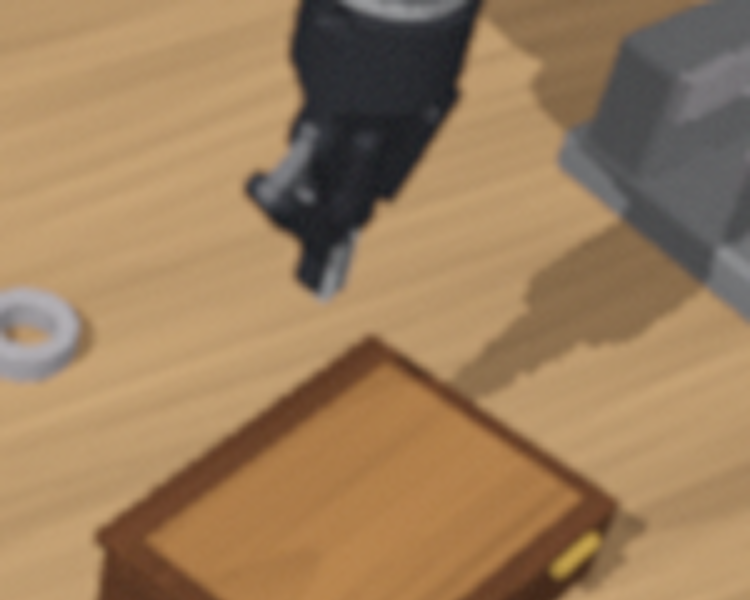

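Three checks agree that the shut fingertips really sit about 20 mm behind the reported TCP: the lid contact, the scene view and the wrist view. The lid corners in the wrist view match a lid top at 60 mm. For the grasp I'll use TCP z = 131, which clears both neighbours and keeps the bar's end off the gripper body under either reading. The jaws go along world y so the insert isn't pinched.

```bash
python3 - <<'E'
from lid1 import *
p=env.sense()['eef_pos']
env.move_l([p[0],p[1],300],feed=250)
o=[np.pi,0,0.0]; X=[546,-301]
env.move_ptp([*X,300],o); env.gripper_open()
s=env.sense();print(s['t'],s['eef_pos'],s['joints'],s['gripper_width'])
g=env.get_image('wrist'); save(g,'wrist4.png')
for z in(180,195): print(z,proj(g,[[546,-301,z]]))
g=env.get_image('scene'); save(g,'scene5.png')
E
```

```text
17.9917 [ 545.97954588 -301.04930228  299.98537471] [-5.22354939e-01  3.61265838e-01  1.27979502e+00 -5.71127727e-06
  1.50055259e+00  1.04852643e+00] 85.54331438844207
180 [[253.50080252 178.44327952]]
195 [[253.44949663 182.69191506]]
```

View pics/wrist4.png

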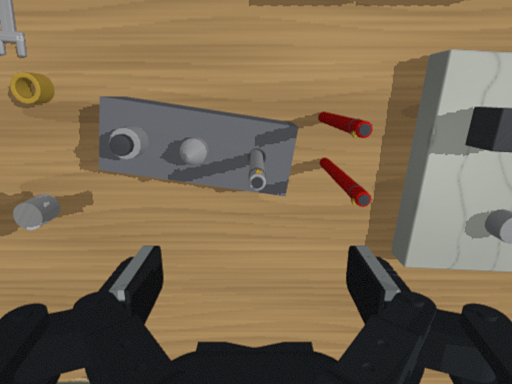

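View pics/scene5.png

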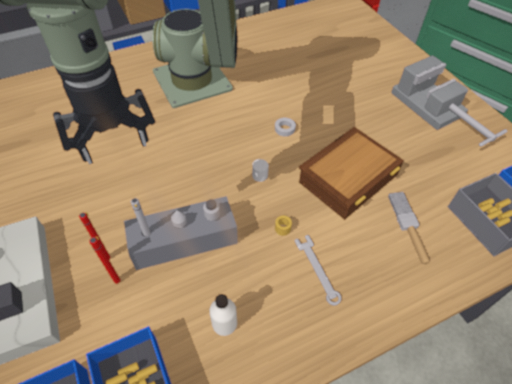

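Wrist view: bar top at (257,184) against predicted (253,183), so I'll shift about 3 mm in -y. Lid is still flat shut in the scene view. Descending.

```bash
python3 - <<'E'
from lid1 import *
X=[545.5,-303.5]
env.move_l([*X,240],feed=200)
h=env.move_l([*X,131],feed=100,until_force=6)
s=env.sense();print(h,s['t'],s['eef_pos'],np.round(s['ft_force'],1))
g=env.get_image('wrist'); save(g,'wrist5.png')
g=env.get_image('scene'); save(g,'scene6.png')
cv2.imwrite('pics/c9.png',cv2.resize(cv2.cvtColor(g['img'],4)[130:280,50:250],(800,600),interpolation=2))
E
```

```text
False 19.7833 [ 545.98733472 -303.78135674  131.81620942] [ 0.6 -0.8 -0.3]
```

View pics/wrist5.png

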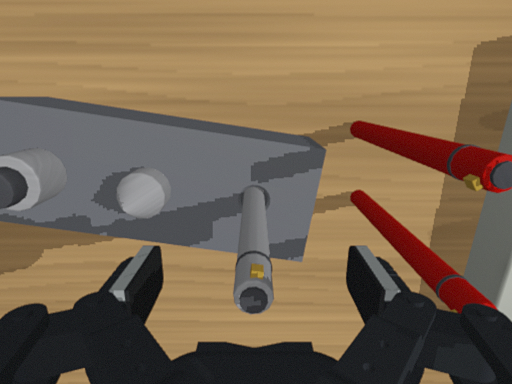

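View pics/c9.png

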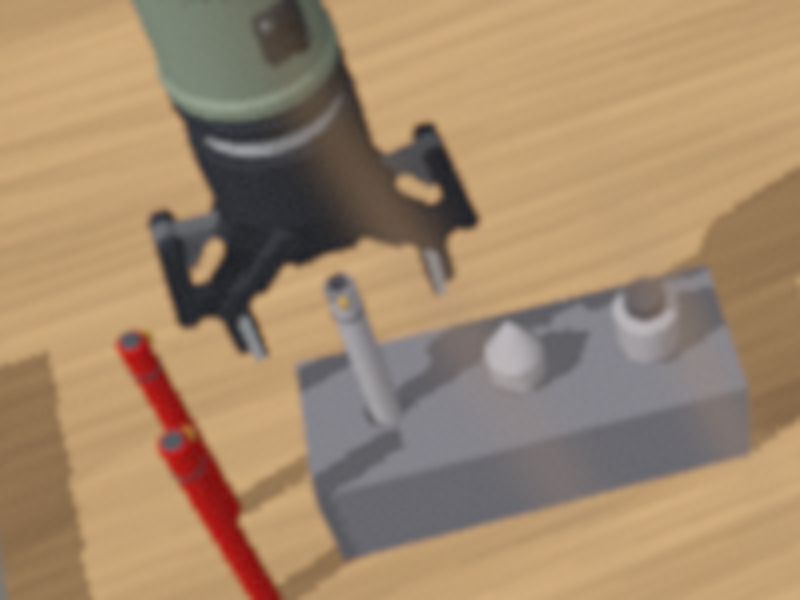

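Bar top (342,285) sits centred between the jaws, with the fingertips about 33 mm below it and no contact force. Closing on the bar and lifting.

```bash
python3 - <<'E'
from lid1 import *
env.close_gripper(100)
s=env.sense();print(s['t'],s['gripper_width'],np.round(s['ft_force'],1))
g=env.get_image('wrist'); save(g,'wrist6.png')
p=s['eef_pos']; h=env.move_l([p[0],p[1],p[2]+20],feed=60,until_force=15)
s=env.sense();print(h,s['t'],s['gripper_width'],np.round(s['ft_force'],1),s['eef_pos'])
if not h:
    h=env.move_l([p[0],p[1],p[2]+180],feed=120,until_force=15)
s=env.sense();print(h,s['t'],s['gripper_width'],np.round(s['ft_force'],1),s['eef_pos'])
g=env.get_image('scene'); save(g,'scene7.png')
for k in (-20,-155): pass
cv2.imwrite('pics/c10.png',cv2.resize(cv2.cvtColor(g['img'],4)[50:275,20:260],(640,600),interpolation=2))
E
```

```text
20.5417 13.837801290818552 [ 0.3 -0.   1.9]
False 21.0833 13.851137960916159 [-0.1 -0.2 -3.2] [ 545.68593673 -303.5440301   151.49907196]
False 22.5667 13.85897341339101 [ 0.5  0.6 -3.3] [ 545.34193145 -303.33228629  310.28762232]
```

View pics/c10.png

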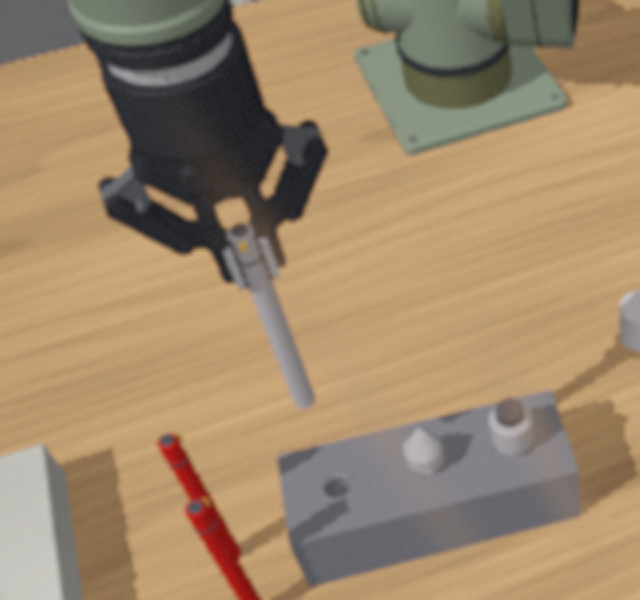

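View pics/wrist6.png

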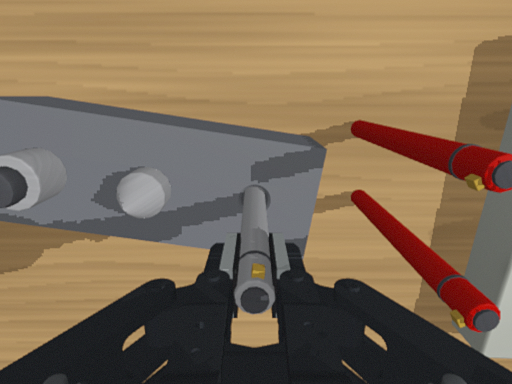

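Bar is out, and the empty pocket shows at (335,487) in the crop. Wrist force went down by about 5 N. Now lift on and turn it level with the jaws vertical.

```bash
python3 - <<'E'
from lid1 import *
p=env.sense()['eef_pos']; env.move_l([p[0],p[1],390],feed=150)
j=env.sense()['joints']; ph=j[0]
z=np.array([np.cos(ph),np.sin(ph),0]); y=np.array([0,0,1.]); x=np.cross(y,z)
o=R.from_matrix(np.c_[x,y,z]).as_euler('xyz')
for r in (450,500,550,600):
    for h in (380,420,460): print(r,h,env.ik([r*z[0],r*z[1],h],o))
s=env.sense();print(s['t'],s['joints'],s['gripper_width'],s['eef_pos'])
E
```

```text
450 380 None
450 420 None
450 460 None
500 380 None
500 420 None
500 460 None
550 380 None
550 420 None
550 460 None
600 380 None
600 420 None
600 460 None
23.2917 [-5.26054010e-01  3.59034771e-01  1.06991539e+00  1.00774132e-05
  1.71458000e+00  1.04474655e+00] 14.020320041597582 [ 545.11247189 -303.20601258  388.8701338 ]
```

```bash
python3 - <<'E'
from lid1 import *
j=env.sense()['joints']; ph=j[0]
z=np.array([np.cos(ph),np.sin(ph),0]); y=np.array([0,0,1.]); x=np.cross(y,z)
o=R.from_matrix(np.c_[x,y,z]).as_euler('xyz')
zi=-z; oi=R.from_matrix(np.c_[np.cross(y,zi),y,zi]).as_euler('xyz')
for nm,oo in(('out',o),('in',oi)):
  for r in (400,500,600,650,700,750,800):
    for h in (400,450,500,550,600,650,700):
        q=env.ik([r*z[0],r*z[1],h],oo)
        if q is not None: print(nm,r,h,np.round(q,2))
print(env.sense()['t'])
E
```

```text
out 400 500 [-0.72 -0.61  2.43  2.47  0.31 -2.49]
out 400 550 [-0.72 -0.64  2.31  2.03  0.21 -2.04]
out 400 600 [-0.72 -0.65  2.19  1.4   0.19 -1.4 ]
out 400 650 [-0.72 -0.65  2.07  0.91  0.24 -0.9 ]
out 400 700 [-0.72 -0.63  1.94  0.65  0.32 -0.62]
out 500 650 [-0.6  -0.45  2.02  1.51  0.07 -1.51]
out 500 700 [-0.6  -0.45  1.9   0.53  0.14 -0.52]
out 600 700 [-0.57 -0.27  1.81  0.91  0.06 -0.91]
23.2917
```

```bash
python3 - <<'E'
from lid1 import *
j=env.sense()['joints']
for ph in(-.53,-.3,0):
 rad=np.array([np.cos(ph),np.sin(ph),0]); tan=np.array([-np.sin(ph),np.cos(ph),0])
 for sg in(1,-1):
  for ysg in(1,-1):
   z=sg*tan;y=np.array([0,0,ysg*1.]);o=R.from_matrix(np.c_[np.cross(y,z),y,z]).as_euler('xyz')
   for r in(450,550):
    for h in(350,430,520):
     P=r*rad+sg*200*tan; q=env.ik([P[0],P[1],h],o)
     if q is not None: print(ph,sg,ysg,r,h,np.round(P),np.round(q,2))
E
```

```text
-0.53 1 1 450 350 [489. -55.   0.] [-0.86  0.39  2.06  1.32  1.78 -2.48]
-0.53 1 1 450 430 [489. -55.   0.] [-0.86  0.28  1.97  1.36  1.82 -2.27]
-0.53 1 1 450 520 [489. -55.   0.] [-0.86  0.18  1.84  1.43  1.86 -2.04]
-0.53 1 1 550 350 [ 576. -105.    0.] [-0.8   0.5   1.84  1.38  1.76 -2.36]
-0.53 1 1 550 430 [ 576. -105.    0.] [-0.8   0.41  1.75  1.42  1.79 -2.18]
-0.53 1 1 550 520 [ 576. -105.    0.] [-0.8   0.33  1.63  1.47  1.82 -1.97]
-0.53 1 -1 450 350 [489. -55.   0.] [-0.86  0.39  2.06  1.32  1.78  0.66]
-0.53 1 -1 450 430 [489. -55.   0.] [-0.86  0.28  1.97  1.36  1.82  0.87]
-0.53 1 -1 450 520 [489. -55.   0.] [-0.86  0.18  1.84  1.43  1.86  1.1 ]
-0.53 1 -1 550 350 [ 576. -105.    0.] [-0.8   0.5   1.84  1.38  1.76  0.78]
-0.53 1 -1 550 430 [ 576. -105.    0.] [-0.8   0.41  1.75  1.42  1.79  0.96]
-0.53 1 -1 550 520 [ 576. -105.    0.] [-0.8   0.33  1.63  1.47  1.82  1.17]
-0.3 1 1 450 350 [489.  58.   0.] [-0.63  0.39  2.06  1.32  1.78 -2.48]
-0.3 1 1 450 430 [489.  58.   0.] [-0.63  0.28  1.97  1.36  1.82 -2.27]
-0.3 1 1 450 520 [489.  58.   0.] [-0.63  0.18  1.84  1.
[... 803 characters left out ...]
.27]
0 1 1 450 520 [450. 200.   0.] [-0.33  0.18  1.84  1.43  1.86 -2.04]
0 1 1 550 350 [550. 200.   0.] [-0.27  0.5   1.84  1.38  1.76 -2.36]
0 1 1 550 430 [550. 200.   0.] [-0.27  0.41  1.75  1.42  1.79 -2.18]
0 1 1 550 520 [550. 200.   0.] [-0.27  0.33  1.63  1.47  1.82 -1.97]
0 1 -1 450 350 [450. 200.   0.] [-0.33  0.39  2.06  1.32  1.78  0.66]
0 1 -1 450 430 [450. 200.   0.] [-0.33  0.28  1.97  1.36  1.82  0.87]
0 1 -1 450 520 [450. 200.   0.] [-0.33  0.18  1.84  1.43  1.86  1.1 ]
0 1 -1 550 350 [550. 200.   0.] [-0.27  0.5   1.84  1.38  1.76  0.78]
0 1 -1 550 430 [550. 200.   0.] [-0.27  0.41  1.75  1.42  1.79  0.96]
0 1 -1 550 520 [550. 200.   0.] [-0.27  0.33  1.63  1.47  1.82  1.17]
```

```bash
python3 - <<'E'
from lid1 import *
ph=-.53
rad=np.array([np.cos(ph),np.sin(ph),0]); tan=np.array([-np.sin(ph),np.cos(ph),0])
z=tan;y=np.array([0,0,-1.]);o=R.from_matrix(np.c_[np.cross(y,z),y,z]).as_euler('xyz')
P=550*rad+200*tan; P[2]=500
q=np.array(env.ik(P,o)); j=np.array(env.sense()['joints'])
env.move_joints((q+j)/2); env.move_joints(q); env.wait(0.4)
s=env.sense();print(s['t'],s['gripper_width'],s['eef_pos'],np.round(s['ft_force'],1),s['joints']-q)
g=env.get_image('wrist'); save(g,'wrist8.png')
g=env.get_image('scene'); save(g,'scene8.png')
e=np.array(s['eef_pos']); M=R.from_euler('xyz',s['orientation']).as_matrix()
print('tool z',M[:,2]); print(proj(g,[e+117*M[:,2],e-63*M[:,2]]))
E
```

```text
25.1583 13.97939303380087 [ 575.73555159 -105.23389791  500.02785327] [ 0.4  0.1 -2.8] [ 5.16648781e-04 -2.46518313e-05 -5.62576865e-04 -4.46060421e-04
 -5.27065465e-05 -6.17669291e-05]
tool z [ 5.04967403e-01  8.63138226e-01 -5.69207530e-04]
[[303.19921991  50.87037864]
 [181.51454039  44.21571311]]
```

View pics/scene8.png

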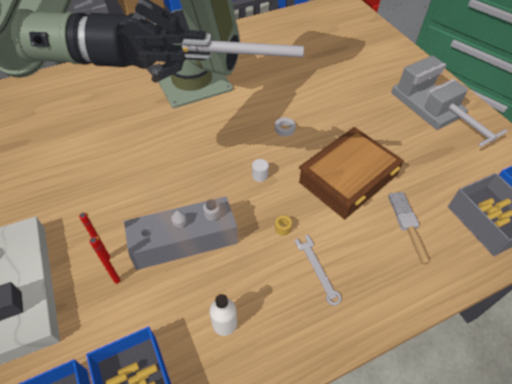

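View pics/wrist8.png

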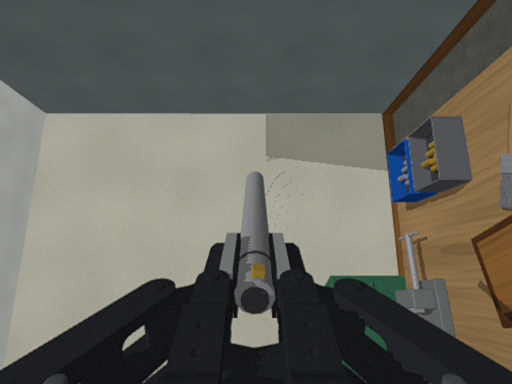

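```bash
python3 - <<'E'
from lid1 import *
s=env.sense(); g=env.get_image('wrist'); h=env.get_image('scene')
e=np.array(s['eef_pos']); M=R.from_euler('xyz',s['orientation']).as_matrix()
print(s['t']);A=[e+117*M[:,2],e-63*M[:,2]]
print('wrist',proj(g,A),'scene',proj(h,A))
a=cv2.resize(cv2.cvtColor(g['img'],4)[150:330,180:340],(533,600),interpolation=2)
cv2.imwrite('pics/c11.png',a)
b=cv2.resize(cv2.cvtColor(h['img'],4)[20:80,170:320],(800,320),interpolation=2); cv2.imwrite('pics/c12.png',b)
# vertical jaw shift sensitivity: foot 3 mm down
print(proj(g,[A[0]-[0,0,3]]),proj(h,[A[0]-[0,0,3]]))
E
```

```text
25.2583
wrist [[255.19657744 179.64613529]
 [256.06113577 301.34226072]] scene [[303.10966389  50.88912765]
 [181.43539782  44.2365531 ]]
[[258.43507526 179.64816445]] [[302.89753379  52.67874182]]
```

View pics/c11.png

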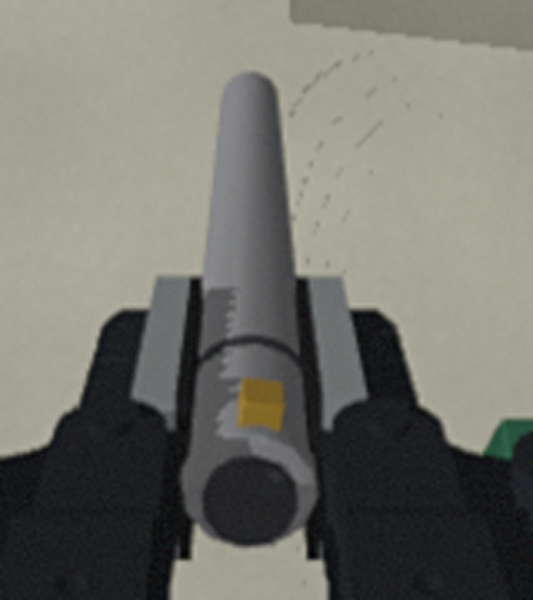

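View pics/c12.png

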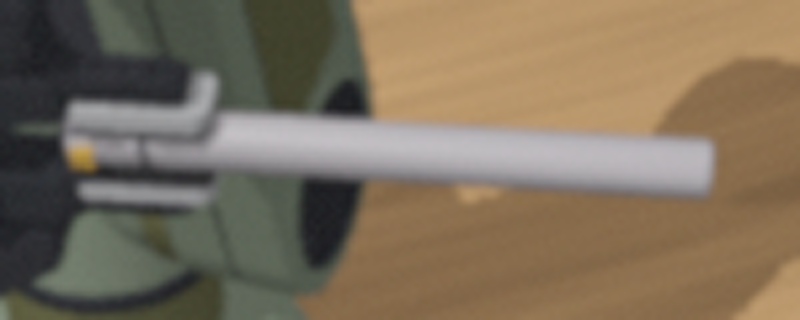

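```bash
python3 - <<'E'
from lid1 import *
env.wait(0.5); s=env.sense(); print(s['t'],s['gripper_width'],s['eef_pos'],np.abs(s['dq']).max())
g=env.get_image('scene')
cv2.imwrite('pics/c13.png',cv2.resize(cv2.cvtColor(g['img'],4)[110:220,290:420],(702,594),interpolation=2))
E
```

```text
25.8583 13.940787930733794 [ 575.64610538 -105.48719845  500.01261084] 0.0022410680807339097
```

View pics/c13.png

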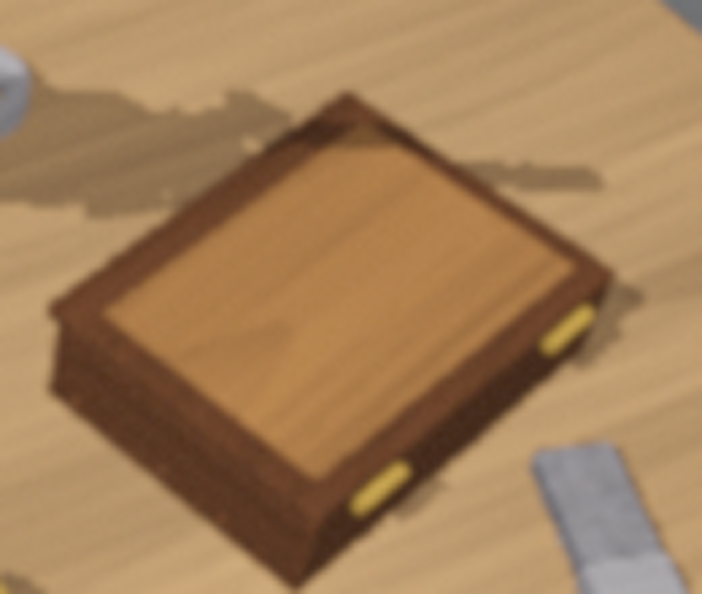

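Lid is flush and shut, with no gap along the front or side. The bar is held level and still, so I'm handing in.

```bash
python3 -c "
from workcell import env
print(env.job_done())"
```

```text
the job is handed in; nothing more can be done
None
```

The job is done and handed in at about 26 s of the 48 s allowed; no verdict was reported.

- **Lid:** I lowered it slowly with the shut fingertips, at about 75 mm/s along its arc and 20 mm/s at the end, and stopped on a 12 N contact. The last close-up shows it flush, with no gap.
- **Bar:** I took the grey boring bar, not the two red look-alikes. It came straight up out of its pocket, and I turned it level by rolling the wrist. It is held at a 100 N grip setting, about 500 mm above the bench. The scene and wrist pictures put it within about 0.3° of level, and the joints were essentially still.
- **Everything else:** the other tools, the red bars and the loose items looked unmoved in the last full scene picture.

Two readings disagreed with the description:
- **Fingertips:** the shut tips touched about 20 mm behind the reported TCP. The first press therefore left the lid a few mm open, so I pressed further and allowed for the offset in the grasp.
- **Gripper width:** it read about 14 mm on the 16 mm bar, but the pictures show the bar firmly held.

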